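Fit the grating insert under the grater's spring clip

ROBOT

A 7-joint arm with a two-finger parallel gripper is mounted at the origin on the work surface. World frame = base frame: x ahead of the robot, y to its left, z up, the work surface at z = 0. Lengths are in mm, angles in rad, forces in N, time in s.
With the tool pointing down it reaches from about 350 to 900 mm from the base axis. Payload 8.1 kg.
Tool frame: the origin (TCP) lies between the finger pads; the fingertips stand 8 mm ahead of it and the grasp point (between the pads) lies 11 mm behind it; z points along the fingers, x is the direction in which the jaws open and shut, and the axes are right-handed (so a half turn about z gives the same grasp; the last joint's range is limited). The gripper opens to 92 mm and grips with 3 to 60 N. Pads are 19 mm wide; open, the fingers measure 130 mm over their backs; the gripper's body (75 mm by 190 mm) begins 47 mm behind the grasp point.
Start: joints at [-1.314, 0.434, 0.025, 1.573, -0.012, 1.134, -0.075], TCP at [220.082, 584.983, 234.742] pointing down, gripper open.
Joint ranges: [-2.62, 2.62], [-0.44, 2.09], [-1.27, 1.32], [0.08, 2.57], [-1.32, 4.46], [0.12, 2], [-2.74, 2.74]. Speed limits (rad/s): [2.22, 2.22, 3.01, 3.01, 3.14, 3.14, 3.14].

INTERFACE

Orientations are given as a unit quaternion [x, y, z, w].
In Python, from station import state, grab_frame, camera_model, hand_in gives the robot as it stands. The module is installed in compiled form; this text tells all that it offers.
- The arm moves only by the shell command python3 -m handwheel 'ROWS' [OPENING] [FORCE]. ROWS is JSON, a list of rows, each a list of 2 entries, a list of its own where there are three numbers: the shift along the tool's x, y, z in m, then the turn about the tool's z in rad. In form: [[[x, y, z], spin], ...]. A call has 1 to 12 rows; each row shifts and turns the commanded pose from where the row before left it, along the tool's axes as they then stand; what a row does not reach is not made up. A row lasts 1/12 s, in which the tool goes at most 41.7 mm and 7.16 degrees, less where a joint would pass 70% of its speed; a pose out of reach is approached as far as the arm can. A call with a gripper value outside its range is refused whole. OPENING is the finger opening in m, from 0 to 0.0918, set as the call begins (- or left out, the last holds). The fingers move at their own pace and stop on an object; FORCE is the grip in N (left out, the last holds). Time passes only in rows, so rows that do not move let the fingers close. It gives the time, the measured TCP pose, the force and the opening at its end, in the units of the state.
- state(): the state, without advancing time (a new reading comes with each control period).
- grab_frame(name): name is "side" or "top"; returns the picture (420x560x3 uint8, red, green, blue); there is no depth.
- camera_model(name): a dict with "vfov" (degrees; the focal length in pixels is half the picture's height over the tangent of half this angle, whatever the lens; pixels are square), "cx", "cy" (the principal point, pixels), "rvec" (rotation vector, rad) and "tvec" (3), from world to camera coordinates, as OpenCV has them. Camera axes: x right, y down, z forward; pixel columns grow to the right and rows downward; lengths in mm; the calibration is good to about 2 mm. A picture is of the moment at which its call begins. camera_model takes no time and is no camera call.
- hand_in(): hands the job in, once; it reports no verdict.
The state is a dict: "time_s": time; "qpos": joint angles; "qd": joint speeds; "tau": joint torques, N m; "ee_pos": TCP position; "orientation": TCP orientation; "ft_force": force on the tool from outside, world axes, zero at the start; "moment": the same for the moment, N m; "grip_width": finger opening in mm.
Only numpy, scipy, OpenCV 4.12 (cv2) and the standard library are available. Lean on these libraries where they do the work, as an engineer would, in place of code of your own. Each camera call takes 0.05 s, during which the arm holds its last target. There are 200 camera calls.

TASK

Fit the loose steel grating insert into the black grater: lift the yellow-tipped spring clip until it stays open, slide the insert flat along the bed under the corner lips and push it home until you feel it bear on the red end stop, gently, without ramming it. Then guide the clip down onto the insert under control (do not let it snap shut) so that it clamps the insert, let go, and leave the jars, the turntable and the budare as they are.

Things in the scene. Friction and masses are not known exactly. Their poses are not given: they have to be found in the camera images.
- grater: Black plastic grater bed fixed to the counter, 260 x 100 mm. Origin on the counter, at mid-width; all 'grater x, y, z' below count from it. Its x axis is the direction in which the insert slides in, towards stop and clip; z up. The flat bed top is at z = 20 mm, from x = -130 to +130 mm. Before x = -17 mm the bed is open, without rails.
- channel_mouth (a point): On the bed top (z = 20 mm) at grater x = 5 mm, y = 0, where the two straight side rails begin. They are 6 mm high, run to x = 80 mm, inner faces at y = +-31.5 mm: 1.5 mm play each side of the 60 mm insert. Before it, from x = -17 to 5 mm, they flare from +-39.5 mm as a lead-in.
- lips (a point): On the bed top at grater x = 63 mm, y = 0, midway between two small fixed corner lips that overhang the channel from x = 56 to 70 mm where |y| is over 23.5 mm, undersides 8.5 mm above the bed. The 6 mm thick insert must slide in beneath them; it cannot be put in from above.
- stop: Fixed aluminium bracket across the bed's far end (origin: grater x = 82, y = 0, z = 24 mm). It carries the end stop, a rigid red bar 6 x 60 x 8 mm on the bed, which has been set by hand (unlisted): its near face is anywhere from grater x = 62 to 74 mm, so insert_grip ends up at x = -33 to -21 mm when home. Find it by feel: 3 to 8 N is right, over 15 N is ramming.
- insert_grip (a point): Grip point on the loose insert (about 150 g): steel plate 120 (x) x 60 x 6 mm with an orange upright fin, 26 (x) x 10 (y) mm, 30 mm high, to be pinched across its 10 mm. The point is in the fin, 28 mm above the underside, 8 mm below the fin's top, 35 mm behind the plate's centre. x axis towards the leading edge, 95 mm ahead of the point; z up. Starts flat on the trivet.
- clip (a joint): Clip angle, rad: 0 closed (start), grows as it lifts, 0.95 fully open. Over-centre spring: below 0.55 it pulls shut (up to 0.32 N m, or 5 N at the fin), above 0.55 it pulls open and stays at 0.95. On the insert it reads about 0.08. Closing faster than 3 rad/s while over 0.15 is snapping; pressing it on the insert with over 25 N is too hard.
- clip_grip (a point): Grip point in the clip's yellow fin, 12 mm thick (across grater y), 16 mm long, 9 mm below its top, 19 mm above the 12 mm wide steel arm. 60 mm from the hinge along the arm and 22 mm above the arm's mid-line: grater x = 25, y = 0, z = 58 mm closed. Pinched across its 12 mm, the fin can turn between the fingers while the tool stays upright.
- clip_hinge (a point): Point on the clip's hinge axis, which is parallel to grater y: grater x = 85, y = 0, z = 36 mm. The closed clip reaches from it 68 mm towards grater -x, level; its tip swings up and towards +x.
- clip_bar (a point): Middle of the round steel cross bar (8 mm thick, 40 mm wide) under the clip's arm, 50 mm from the hinge, which clamps the insert. Closed without the insert it hangs 2 mm above the bed.
- trivet: Red silicone trivet, 140 x 140 x 8 mm, fixed to the counter; origin under its centre, top 8 mm up. The insert starts on it.
- turntable: Round wooden turntable tray, 190 mm diameter, 22 mm high, with the two jars on it; origin under its centre. Leave alone.
- jar_a: White lidded ceramic jar, 72 mm diameter, 101 mm high, on the turntable; origin under its centre. Leave alone.
- jar_b: Blue lidded ceramic jar, same size, on the turntable. Leave alone.
- budare: Black nonstick budare (flat griddle), 250 mm diameter, 18 mm high, black handle to its +x side reaching 245 mm from the centre; origin under its centre. Leave alone.
Not all that is in view belongs to the job. Of the things like the part that bears insert_grip, leave any that is blue, pink or purple; of the rest the smaller one is meant.

How it is judged (in metres and radians):
On the way, in this order (a step that is already met when the one before it is completed fails the run):
1. the clip is lifted and stays open (over 0.8 rad) (value of joint clip above 0.8 rad), for 0.2 s.
2. with the clip open, the insert is home in the channel and pressed on the end stop with over 2 N (x of insert_grip in the frame of grater between -0.035 and -0.0195 m and z of insert_grip in the frame of grater between 0.0455 and 0.051 m and y of insert_grip in the frame of grater between -0.004 and 0.004 m and angle between the x axis of insert_grip and the x axis of grater, either way round below 0.07 rad and contact force between insert and stop above 2 N and value of joint clip above 0.6 rad), for 0.15 s.
At the end, for the whole second after the job is handed in: The insert lies flat in the channel, home where it met the end stop (its grip point at grater x = -35 to -19.5 mm, within 4 mm sideways, 2.5 mm in height, 0.07 rad in direction), at rest, and the clip rests on it (angle 0.045 to 0.12 rad) and clamps it with over 1.5 N (x of insert_grip in the frame of grater between -0.035 and -0.0195 m and z of insert_grip in the frame of grater between 0.0455 and 0.051 m and y of insert_grip in the frame of grater between -0.004 and 0.004 m and angle between the x axis of insert_grip and the x axis of grater, either way round below 0.07 rad and value of joint clip between 0.045 and 0.12 rad and contact force between clip and insert above 1.5 N and linear speed of insert below 0.01 m/s); the robot touches nothing.
It fails at once if the insert is rammed on the end stop (over 15 N) (contact force between insert and stop above 15 N).
It fails at once if the insert is jammed into any part of the grater with over 45 N (contact force between insert and grater above 45 N).
It fails at once if the clip snaps shut (closes faster than 3 rad/s while still over 0.15 rad) (velocity of joint clip below -3 rad/s and value of joint clip above 0.15 rad).
It fails at once if the clip is pressed on the insert with over 25 N (contact force between clip and insert above 25 N).
It fails at once if a jar, the turntable or the budare is moved over 15 mm, or a jar tipped (distance of any of jar_a, jar_b, budare from where it was at the start of the episode above 0.015 m or angle between any of jar_a, jar_b's own z axis and vertical above 0.2 rad).
It also fails if it takes over 72 s, if anything falls off the work surface, if the arm or the gripper's body presses on something with over 40 N, if the wrist force passes 120 N, or if a joint passes its speed limit or range.

## Working session

There is one attempt and no reset: what is moved stays moved. The work goes in short steps, Python scripts to look and compute and a shell command to move; the robot and the scene stay as the last step left them, time stands still between calls to the robot, and variables do not carry over. Pictures are saved under pics/ and viewed, on a budget of 10 in all, crops included, one or two more only if the job needs it, and the job is handed in when it is done.

```bash
mkdir -p pics; cat > h.py <<'E'
import numpy as np, cv2
from station import state, grab_frame, camera_model, hand_in
def cam(n):
    m=camera_model(n); f=210/np.tan(np.radians(m['vfov'])/2)
    K=np.array([[f,0,m['cx']],[0,f,m['cy']],[0,0,1.]]); R=cv2.Rodrigues(np.array(m['rvec'],float))[0]
    return K,R,np.array(m['tvec'],float).ravel()
def ray(n,uv):
    K,R,t=cam(n); d=R.T@np.linalg.solve(K,[uv[0],uv[1],1.]); return -R.T@t,d
def onz(n,uv,z):
    o,d=ray(n,uv); return o+d*(z-o[2])/d[2]
def proj(n,p):
    K,R,t=cam(n); q=K@(R@np.array(p,float)+t); return q[:2]/q[2]
def tri(a,b):
    o1,d1=ray('side',a);o2,d2=ray('top',b)
    A=np.c_[d1,-d2]; s=np.linalg.lstsq(A,o2-o1,rcond=None)[0]
    p,q=o1+d1*s[0],o2+d2*s[1]; return (p+q)/2,np.linalg.norm(p-q)
E
python3 - <<'E'
from h import *
for n in('side','top'):
    im=grab_frame(n)[:,:,::-1]; cv2.imwrite(f'pics/{n}0.png',im); print(n,camera_model(n), -cam(n)[1].T@cam(n)[2])
s=state();print(s)
E
```

```text
side {'vfov': 54.40196531901879, 'cx': 280.18221088531544, 'cy': 204.11978916220664, 'rvec': array([ 2.01144311, -0.76334765,  0.43723488]), 'tvec': array([-376.80913848,  227.12079173,  846.50665955])} [-124.65241405 -698.05856807  638.21510226]
top {'vfov': 56.15868189445402, 'cx': 281.5238386314686, 'cy': 210.2108256867667, 'rvec': array([ 2.17351976, -2.21040163,  0.07090472]), 'tvec': array([   3.0488462 ,  524.28241665, 1276.74735866])} [ 4.45271486e+02 -5.80796806e-01  1.30640657e+03]
{'time_s': 0.1, 'qpos': array([-1.31359489,  0.43514072,  0.0249925 ,  1.57399341, -0.01162271,
        1.13401674, -0.07506856]), 'qd': array([ 0.00161499, -0.00237931, -0.00058393, -0.0022702 ,  0.00131048,
       -0.00098325,  0.00278718]), 'tau': array([ 4.02811304e-03, -6.69125748e+01,  9.88438390e-01, -3.15144897e+01,
       -6.05388824e-02,  3.74601013e-02,  2.95298651e-05]), 'ee_pos': array([219.94958117, 584.54072176, 234.03639383]), 'orientation': array([ 8.22237247e-01,  5.69144455e-01, -5.45961637e-04,  4.48301724e-04]), 'ft_force': array([ 0.64064557, -0.01373098,  0.3168    ]), 'moment': array([-0.05964923, -0.0769889 ,  0.01822589]), 'grip_width': 91.77364510421451}
```

View pics/side0.png

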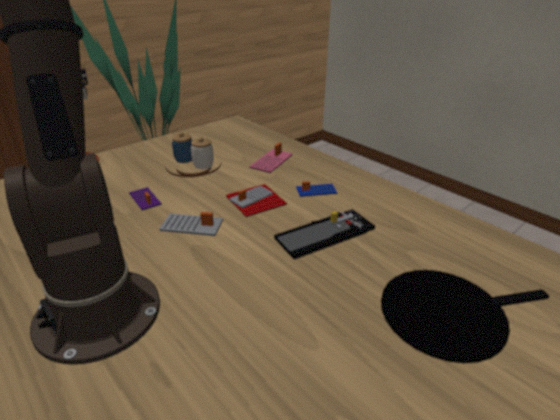

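View pics/top0.png

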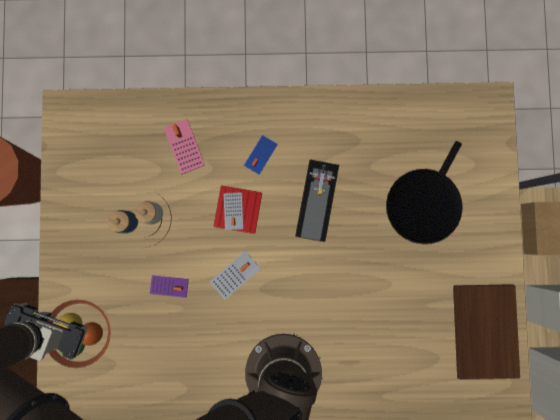

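The insert candidates in the top view are:
- grey plate on the red trivet, (233,212)
- larger grey plate, (235,276)
- blue (261,155), pink (184,147) and purple (169,287), all to be left alone

The smaller grey one, on the trivet, fits the description. Next I'll measure it and confirm it in a crop.

```bash
cat > m.py <<'E'
from h import *
T=np.mean([grab_frame('top').astype(float) for _ in range(4)],0).astype(np.uint8); S=np.mean([grab_frame('side').astype(float) for _ in range(4)],0).astype(np.uint8)
np.save('T.npy',T);np.save('S.npy',S)
def blobs(im,mask,roi,k=4,amin=4):
    x0,y0,x1,y1=roi; m=np.zeros_like(mask); m[y0:y1,x0:x1]=mask[y0:y1,x0:x1]
    n,l,st,c=cv2.connectedComponentsWithStats(m.astype(np.uint8)); o=[i for i in range(1,n) if st[i,4]>=amin]
    return sorted([(st[i,4],c[i].round(2),i) for i in o],key=lambda a:-a[0])[:k],l
def hsv(im): return cv2.cvtColor(im,cv2.COLOR_RGB2HSV).astype(int)
hT,hS=hsv(T),hsv(S)
org=lambda h:(h[...,0]>=4)&(h[...,0]<=16)&(h[...,1]>150)&(h[...,2]>90)
yel=lambda h:(h[...,0]>=20)&(h[...,0]<=32)&(h[...,1]>120)&(h[...,2]>90)
red=lambda h:((h[...,0]<4)|(h[...,0]>174))&(h[...,1]>150)
print('fin T',blobs(T,org(hT),(210,180,270,240))[0]); print('fin S',blobs(S,org(hS),(225,180,290,220))[0])
print('yel T',blobs(T,yel(hT),(295,155,345,245))[0]); print('yel S',blobs(S,yel(hS),(300,200,380,240))[0])
dark=hT[...,2]<75
b,l=blobs(T,dark,(290,150,345,250)); 
c=max(cv2.findContours(((l==b[0][2])*255).astype(np.uint8),0,2)[0],key=cv2.contourArea)
w=np.array([onz('top',p,20)[:2] for p in c[:,0,:]],np.float32); print('grater',cv2.minAreaRect(w),cv2.minAreaRect(c))
pl=(hT[...,1]<60)&(hT[...,2]>90)
for roi in((212,183,264,236),(205,245,265,302)):
    b,l=blobs(T,pl,roi); m=cv2.morphologyEx(((l==b[0][2])*255).astype(np.uint8),3,np.ones((3,3)))
    c=max(cv2.findContours(m,0,2)[0],key=cv2.contourArea)
    w=np.array([onz('top',p,14)[:2] for p in c[:,0,:]],np.float32); print('plate',cv2.minAreaRect(w),cv2.minAreaRect(c))
a=cv2.resize(T[140:300,205:350],None,fx=5,fy=3.75*4/3,interpolation=cv2.INTER_CUBIC)[:600]
cv2.imwrite('pics/cropT.png',cv2.resize(T[150:250,205:345],None,fx=5.7,fy=5.7,interpolation=2)[:,:,::-1])
cv2.imwrite('pics/cropS.png',cv2.resize(S[165:260,220:385],None,fx=4.8,fy=4.8,interpolation=2)[:,:,::-1])
E
python3 m.py
```

```text
fin T [(np.int32(15), array([232.6 , 221.13]), 18)]
fin S [(np.int32(26), array([241.08, 190.96]), 3), (np.int32(8), array([238.5, 208.5]), 10), (np.int32(6), array([276.5, 194.5]), 6), (np.int32(5), array([283., 200.]), 9)]
yel T [(np.int32(19), array([319.58, 191.11]), 1)]
yel S [(np.int32(27), array([333.63, 212.63]), 1)]
grater ((555.713134765625, -122.36304473876953), (99.14067077636719, 257.32305908203125), 78.32040405273438) ((316.927734375, 200.19032287597656), (30.299654006958008, 78.04346466064453), 10.491477012634277)
plate ((524.7095947265625, 153.95529174804688), (118.60993194580078, 59.048736572265625), 2.3885080814361572) ((232.94613647460938, 210.9765167236328), (36.00279998779297, 17.975120544433594), 86.98721313476562)
plate ((315.505859375, 150.51919555664062), (79.00152587890625, 156.11874389648438), 39.81696319580078) ((234.58248901367188, 275.09515380859375), (24.28281021118164, 48.313720703125), 49.08561706542969)
```

View pics/cropT.png

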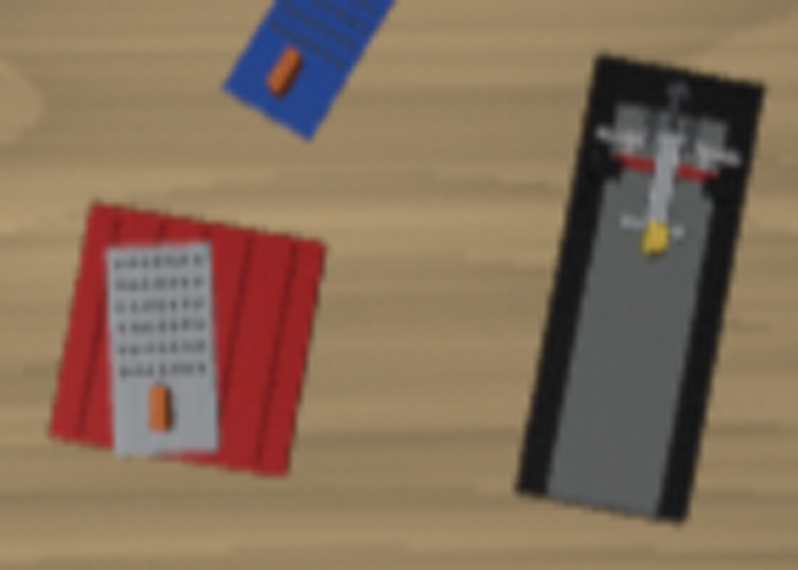

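View pics/cropS.png

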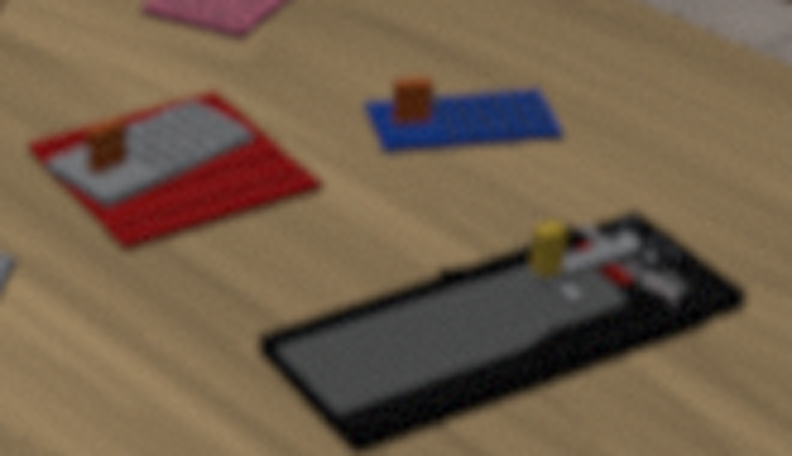

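The crop confirms it. The plate on the trivet measures 119 x 59 mm, while the other grey one is 156 x 79 mm. Its fin trails and its leading edge faces the grater's +x. Yellow fin: top (319.6,191.1), side (333.6,212.6). Orange fin: top (232.6,221.1), side (241,191).

```bash
cat > geo.py <<'E'
from h import *
def tgt(p,yaw):  # tool shift for tcp target p (mm) with tool y along yaw
    s=state(); q=s['orientation']; a=np.arctan2(q[1],q[0]); cy=2*a-np.pi/2
    d=np.array(p)-s['ee_pos']; x=np.array([-np.sin(yaw),np.cos(yaw)]); y=np.array([np.cos(yaw),np.sin(yaw)])
    dy=(yaw-cy+np.pi)%(2*np.pi)-np.pi
    return 'shift(mm) %s spin %.3f'%(np.round([d[:2]@x,d[:2]@y,-d[2]],1),-dy)
E
python3 - <<'E'
from geo import *
import scipy.optimize as so
T=np.load('T.npy');S=np.load('S.npy')
print('yel',tri((333.63,212.63),(319.58,191.11)),'org',tri((241.08,190.96),(232.6,221.13)))
# subpixel edges: grater long sides, wood->black, in top view
g=cv2.cvtColor(T,cv2.COLOR_RGB2GRAY).astype(np.float32)
C=np.array([555.7,-122.4]);
def edges(g,n,C,yaw,z,half,along,lo,hi,sgn):
    u=np.array([np.cos(yaw),np.sin(yaw)]);v=np.array([-u[1],u[0]]);P=[]
    for a in np.arange(lo,hi,3):
        t=np.arange(half-14,half+14,.5); w=[C+u*a+v*b*sgn for b in t] if along else [C+v*a+u*b*sgn for b in t]
        px=np.array([proj(n,[*q,z]) for q in w],np.float32); I=cv2.remap(g,px[None,:,0],px[None,:,1],cv2.INTER_LINEAR)[0]
        d=np.abs(np.gradient(cv2.GaussianBlur(I[None],(0,0),3)[0])); k=d.argmax(); 
        if 3<k<len(t)-4: P.append(w[k])
    P=np.array(P,np.float32); return cv2.fitLine(P,cv2.DIST_HUBER,0,.01,.01).ravel()
def rect(n,C,yaw,z,L,W,marg):
    for _ in range(3):
        u=np.array([np.cos(yaw),np.sin(yaw)]);v=np.array([-u[1],u[0]])
        a=[edges(g,n,C,yaw,z,W,1,-L+marg,L-marg,s) for s in(1,-1)]; b=[edges(g,n,C,yaw,z,L,0,-W+10,W-10,s) for s in(1,-1)]
        offv=[(l[2:]-C)@v for l in a]; offu=[(l[2:]-C)@u for l in b]
        yaws=[np.arctan2(l[1],l[0])%np.pi for l in a]; yaws=[y-np.pi if y>1.57 else y for y in yaws]
        C=C+v*np.mean(offv)+u*np.mean(offu); yaw=np.mean(yaws)
    print('C',C,'yaw',np.degrees(yaws),'W',offv[0]-offv[1],'L',offu[0]-offu[1]); return C,yaw
C,yaw=rect('top',C,np.radians(-11.7),20,130,50,15)
u=np.array([np.cos(yaw),np.sin(yaw)])
cg=np.r_[C+u*25,58]; print('clip_grip',cg,'px',proj('top',cg),proj('side',cg))
Ci,yi=rect('top',np.array([524.7,154.]),np.radians(2.4),14,60,30,10)
ig=np.r_[Ci-35*np.array([np.cos(yi),np.sin(yi)]),36]; print('insert_grip',ig,proj('top',ig),proj('side',ig))
print(tgt([cg[0],cg[1],120],yaw))
E
```

```text
yel (array([ 579.25253301, -126.57164725,   65.60193395]), np.float64(1.6347074082563462)) org (array([489.07784198, 152.50745274,  44.40517914]), np.float64(2.5401065175815765))Traceback (most recent call last):
  File "<stdin>", line 24, in <module>
  File "<stdin>", line 19, in rect
  File "<stdin>", line 12, in edges
  File "h.py", line 12, in proj
    K,R,t=cam(n); q=K@(R@np.array(p,float)+t); return q[:2]/q[2]
          ~~~^^^
  File "h.py", line 4, in cam
    m=camera_model(n); f=210/np.tan(np.radians(m['vfov'])/2)
ValueError: time passes only in moves, steps and waits
```

```bash
sed -i 's/^def cam/import functools\n@functools.lru_cache(None)\ndef cam/' h.py
cat > fit.py <<'E'
from geo import *
def edges(g,n,C,yaw,z,half,along,lo,hi,sgn):
    u=np.array([np.cos(yaw),np.sin(yaw)]);v=np.array([-u[1],u[0]]);P=[]
    for a in np.arange(lo,hi,3):
        t=np.arange(half-14,half+14,.5); w=[C+u*a+v*b*sgn for b in t] if along else [C+v*a+u*b*sgn for b in t]
        px=np.array([proj(n,[*q,z]) for q in w],np.float32); I=cv2.remap(g,px[None,:,0],px[None,:,1],cv2.INTER_LINEAR)[0]
        d=np.abs(np.gradient(cv2.GaussianBlur(I[None],(0,0),3)[0])); k=d.argmax()
        if 3<k<len(t)-4: P.append(w[k])
    return cv2.fitLine(np.array(P,np.float32),cv2.DIST_HUBER,0,.01,.01).ravel()
def rect(g,n,C,yaw,z,L,W,marg):
    for _ in range(3):
        u=np.array([np.cos(yaw),np.sin(yaw)]);v=np.array([-u[1],u[0]])
        a=[edges(g,n,C,yaw,z,W,1,-L+marg,L-marg,s) for s in(1,-1)]; b=[edges(g,n,C,yaw,z,L,0,-W+10,W-10,s) for s in(1,-1)]
        offv=[(l[2:]-C)@v for l in a]; offu=[(l[2:]-C)@u for l in b]
        ys=[np.arctan(l[1]/l[0]) for l in a]
        C=C+v*np.mean(offv)+u*np.mean(offu); yaw=np.mean(ys)
    print('C',C,'yaw',np.degrees(ys),'W',offv[0]-offv[1],'L',offu[0]-offu[1]); return C,yaw
E
python3 - <<'E'
from fit import *
g=cv2.cvtColor(np.load('T.npy'),cv2.COLOR_RGB2GRAY).astype(np.float32)
C,yaw=rect(g,'top',np.array([555.7,-122.4]),np.radians(-11.7),20,130,50,15)
cg=np.r_[C+np.array([np.cos(yaw),np.sin(yaw)])*25,58]; print('clip_grip',cg,'px',proj('top',cg),proj('side',cg))
Ci,yi=rect(g,'top',np.array([524.7,154.]),np.radians(2.4),14,60,30,10)
ig=np.r_[Ci-35*np.array([np.cos(yi),np.sin(yi)]),36]; print('insert_grip',ig,proj('top',ig),proj('side',ig))
print(tgt([cg[0],cg[1],120],yaw),yaw,yi)
E
```

```text
C [ 554.78114721 -122.18418446] yaw [-11.664932 -11.675987] W 99.95000002756706 L 259.89999515885506
clip_grip [ 579.26432821 -127.24124518   58.        ] px [319.37216574 191.54826149] [333.92030212 215.15897095]
C [525.96575121 154.01385032] yaw [2.2506354 1.568847 ] W 60.29999980617981 L 120.02560357954161
insert_grip [490.98519091 152.8474717   36.        ] [232.56745581 220.94458895] [242.08236561 193.18810952]
shift(mm) [-624.8  495.8  114.7] spin -0.156 -0.20368797 0.033331275
```

```bash
python3 -m handwheel '[[[0,0,0],-0.08],[[0,0,0],-0.076],[[-0.031,0.0248,0],0],[[-0.031,0.0248,0],0],[[-0.031,0.0248,0],0],[[-0.031,0.0248,0],0],[[-0.031,0.0248,0],0],[[-0.031,0.0248,0],0],[[-0.031,0.0248,0],0],[[-0.031,0.0248,0],0],[[-0.031,0.0248,0],0],[[-0.031,0.0248,0],0]]' 0.04 20
python3 -m handwheel '[[[-0.031,0.0248,0],0],[[-0.031,0.0248,0],0],[[-0.031,0.0248,0],0],[[-0.031,0.0248,0],0],[[-0.031,0.0248,0],0],[[-0.031,0.0248,0],0],[[-0.031,0.0248,0],0],[[-0.031,0.0248,0],0],[[0,0,0],0],[[0,0,0],0],[[0,0,0],0]]'
python3 -c "
from geo import *
print(tgt([579.3,-127.2,100],-.2037))"
```

```text
time_s: 1.5
ee_pos: [400.7, 229.4, 235.1]
orientation: [0.775, 0.632, 0.0, -0.0]
ft_force: [0.9, -0.2, -0.5]
grip_width: 40.0
time_s: 2.42
ee_pos: [544.1, -51.5, 234.5]
orientation: [0.776, 0.631, -0.0, -0.0]
ft_force: [0.2, 1.0, 0.2]
grip_width: 40.1
shift(mm) [-67.   49.8 134.5] spin -0.001
```

```bash
python3 -m handwheel '[[[-0.0223,0.0166,0.02],0],[[-0.0223,0.0166,0.02],0],[[-0.0224,0.0166,0.02],0],[[0,0,0.035],0],[[0,0,0.0395],0],[[0,0,0],0],[[0,0,0],0]]'
python3 -c "
from geo import *
print(tgt([579.3,-127.2,50],-.2037))
for n in('side','top'): print(proj(n,state()['ee_pos']))
a=grab_frame('side')[130:270,250:410];b=grab_frame('top')[130:250,250:390]
cv2.imwrite('pics/p5.png',np.vstack([cv2.resize(x,(480,300),interpolation=2) for x in(a,b)])[:,:,::-1])"
```

```text
time_s: 3.0
ee_pos: [578.0, -125.5, 99.2]
orientation: [0.775, 0.632, -0.001, -0.002]
ft_force: [-0.4, 0.9, 0.2]
grip_width: 40.1
shift(mm) [-1.4  1.7 49.2] spin 0.002
[334.27514411 201.54977545]
[320.12580103 190.5299529 ]
```

View pics/p5.png

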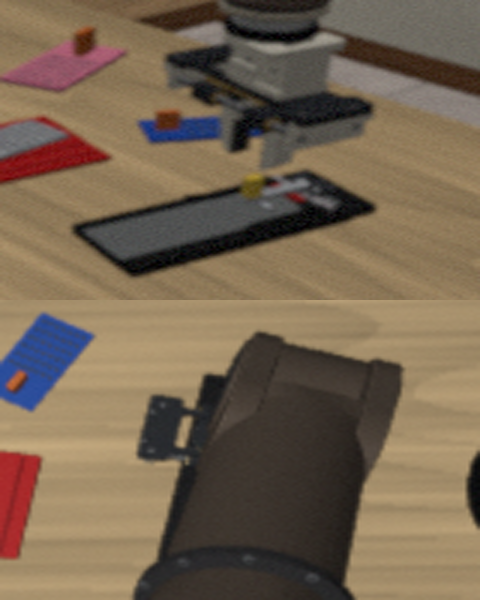

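The gripper sits centred above the yellow fin, seen at crop (252,185). I'll descend and pinch it.

```bash
python3 -m handwheel '[[[-0.0014,0.0017,0.013],0],[[0,0,0.013],0],[[0,0,0.013],0],[[0,0,0.010],0],[[0,0,0],0],[[0,0,0],0]]'
python3 -m handwheel '[[[0,0,0],0],[[0,0,0],0],[[0,0,0],0],[[0,0,0],0],[[0,0,0],0],[[0,0,0],0],[[0,0,0],0],[[0,0,0],0]]' 0.006 8
python3 -c "
from geo import *
print(tgt([579.3,-127.2,50],-.2037),state()['moment'])"
```

```text
time_s: 3.6
ee_pos: [581.1, -129.1, 51.7]
orientation: [0.775, 0.632, 0.0, 0.0]
ft_force: [-0.5, -0.2, -0.3]
grip_width: 39.8
time_s: 4.27
ee_pos: [581.5, -127.2, 51.6]
orientation: [0.775, 0.632, 0.001, -0.001]
ft_force: [0.7, 5.2, 2.9]
grip_width: 12.0
shift(mm) [-0.4 -2.2  1.6] spin 0.001 [ 1.14530461 -0.11631078 -0.00463371]
```

```bash
python3 -m handwheel '[[[0.0018,0,0],0],[[0,0.0029,-0.0057],0],[[0,0.0035,-0.0053],0],[[0,0.004,-0.005],0],[[0,0.0045,-0.0045],0],[[0,0.0049,-0.0041],0],[[0,0.0053,-0.0035],0],[[0,0.0056,-0.003],0],[[0,0.0059,-0.0024],0],[[0,0.0061,-0.0018],0],[[0,0.003,-0.0007],0],[[0,0,0],0]]' - 15
python3 -m handwheel '[[[0,0,0],0],[[0,0,0],0]]'
python3 -c "
from geo import *
print(tgt([579.3,-127.2,50],-.2037),state()['moment'])"
```

```text
time_s: 5.27
ee_pos: [628.5, -136.9, 89.3]
orientation: [0.775, 0.632, 0.002, 0.001]
ft_force: [1.1, 2.5, 5.7]
grip_width: 11.7
time_s: 5.43
ee_pos: [628.2, -136.8, 89.2]
orientation: [0.775, 0.632, 0.002, 0.001]
ft_force: [1.4, 1.5, 6.2]
grip_width: 12.2
shift(mm) [ -0.5 -49.9  39.2] spin 0.000 [ 0.56008742 -0.22380062 -0.03730845]
```

```bash
python3 -m handwheel '[[[0,0,0],0],[[0,0,0],0],[[0,0,0],0],[[0,0,-0.02],0],[[0,0,-0.03],0],[[0,0,-0.03],0],[[0,0,-0.02],0],[[0.04,0,0],0],[[0.04,0,0],0],[[0.04,0,0],0],[[0.04,0,0],0]]' 0.04
python3 -c "
from geo import *
print(tgt([491,152.8,130],.0333))
a=grab_frame('side')[170:260,270:390]
cv2.imwrite('pics/p6.png',cv2.resize(a,(640,480),interpolation=2)[:,:,::-1])"
```

```text
time_s: 6.35
ee_pos: [658.4, 21.1, 187.5]
orientation: [0.776, 0.631, 0.0, 0.0]
ft_force: [0.5, -0.7, -0.4]
grip_width: 40.1
shift(mm) [ 137.2 -162.9   57.5] spin -0.238
```

View pics/p6.png

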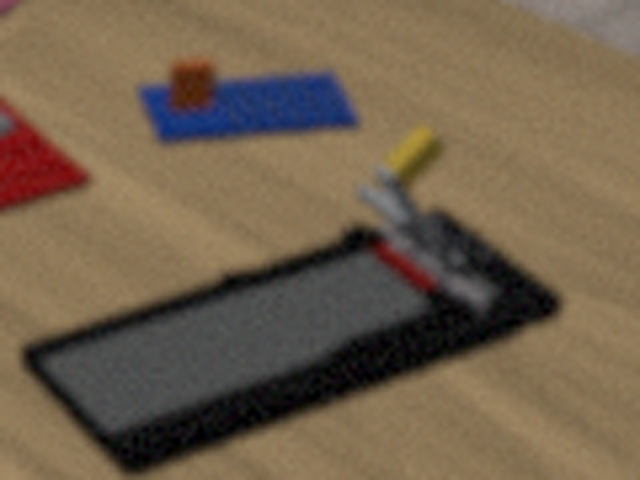

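The clip stays open, with its yellow tip at crop (415,150). Next I'll go to the insert's fin.

```bash
python3 -m handwheel '[[[0,0,0],-0.119],[[0,0,0],-0.119],[[0.0229,-0.0272,0.0095],0],[[0.0229,-0.0272,0.0095],0],[[0.0229,-0.0272,0.0095],0],[[0.0229,-0.0272,0.0095],0],[[0.0229,-0.0272,0.0095],0],[[0.0227,-0.0269,0.0095],0],[[0,0,0],0],[[0,0,0],0],[[0,0,0],0]]'
python3 -c "
from geo import *
print(tgt([491,152.8,29],.0333))
s=state(); print(s['ee_pos'])"
```

```text
time_s: 7.32
ee_pos: [491.5, 151.0, 130.5]
orientation: [0.695, 0.719, 0.0, 0.0]
ft_force: [0.7, -0.7, -0.1]
grip_width: 40.0
shift(mm) [  1.8  -0.4 101.5] spin 0.001
[491.45044762 151.04017874 130.50987718]
```

```bash
python3 -m handwheel '[[[0.0015,0,0.025],0],[[0,0,0.025],0],[[0,0,0.025],0],[[0,0,0.018],0],[[0,0,0.01],0],[[0,0,0],0],[[0,0,0],0],[[0,0,0],0]]'
python3 -m handwheel '[[[0,0,0],0],[[0,0,0],0],[[0,0,0],0],[[0,0,0],0],[[0,0,0],0],[[0,0,0],0]]' 0.004 25
python3 -c "
from geo import *
print(tgt([491,152.8,27],.0333))
s=state(); print(s['ee_pos'],s['moment'])"
```

```text
time_s: 7.98
ee_pos: [492.0, 152.8, 28.3]
orientation: [0.695, 0.719, 0.001, 0.0]
ft_force: [0.8, -0.1, 0.7]
grip_width: 39.8
time_s: 8.48
ee_pos: [490.9, 153.3, 27.5]
orientation: [0.695, 0.719, 0.0, 0.0]
ft_force: [-1.1, 1.3, 4.6]
grip_width: 9.9
shift(mm) [-0.5  0.   0.5] spin 0.001
[490.93435299 153.28726077  27.52225474] [0.13378539 0.17190766 0.06239537]
```

```bash
python3 -m handwheel '[[[0,0,-0.01],0],[[0,0,-0.02],0],[[0,0,-0.03],0],[[0,0,-0.01],0],[[0,0,0],0.119],[[0,0,0],0.118],[[0,0,0],0]]'
python3 -c "
from geo import *
print(tgt([449.1,-99.9,60],-.2037)); s=state(); print(s['ft_force'],s['grip_width'])"
```

```text
time_s: 9.07
ee_pos: [490.7, 153.1, 97.6]
orientation: [0.777, 0.63, 0.0, -0.0]
ft_force: [0.0, 0.1, -2.5]
grip_width: 9.6
shift(mm) [-256.2   10.5   37.6] spin -0.005
[ 4.28949638e-04  6.28251517e-02 -2.45786812e+00] 9.627432430568755
```

```bash
python3 -m handwheel '[[[-0.032,0.0013,0],-0.005],[[-0.032,0.0013,0],0],[[-0.032,0.0013,0],0],[[-0.032,0.0013,0],0],[[-0.032,0.0013,0],0],[[-0.032,0.0013,0],0],[[-0.032,0.0013,0.017],0],[[-0.032,0.0013,0.02],0],[[0,0,0],0],[[0,0,0],0],[[0,0,0],0]]'
python3 -c "
from geo import *
print(tgt([449.1,-99.9,39.5],-.2037)); s=state(); print(s['ft_force'],s['grip_width'])
a=grab_frame('side')[160:270,250:390]; b=grab_frame('top')[150:250,260:370]
cv2.imwrite('pics/p7.png',np.vstack([cv2.resize(a,(480,377),interpolation=2),cv2.resize(b,(242,220),interpolation=2).repeat(1,0) if 0 else cv2.resize(b,(480,220),interpolation=2)])[:,:,::-1])"
```

```text
time_s: 9.98
ee_pos: [450.3, -99.9, 60.1]
orientation: [0.773, 0.635, -0.0, -0.0]
ft_force: [0.5, -0.1, -1.9]
grip_width: 10.1
shift(mm) [-0.3 -1.2 20.6] spin 0.008
[ 0.5054973  -0.13906378 -1.87275606] 10.147775788931462
```

View pics/p7.png

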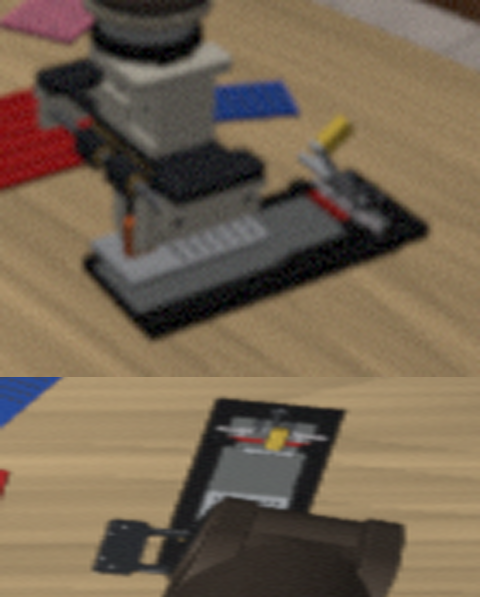

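```bash
python3 -m handwheel '[[[0,0,0.008],0],[[0,0,0.006],0],[[0,0,0.003],0],[[0,0,0.002],0],[[0,0,0],0],[[0,0,0],0]]'
python3 -m handwheel '[[[0,0,0.001],0],[[0,0,0],0],[[0,0,0],0]]'
python3 -m handwheel '[[[0,0,0.0005],0],[[0,0,0],0],[[0,0,0],0]]'
python3 -c "
from geo import *
print(tgt([449.1,-99.9,39.5],-.2037)); s=state(); print(s['moment'])"
```

```text
time_s: 10.58
ee_pos: [450.4, -99.9, 41.1]
orientation: [0.773, 0.634, -0.0, -0.0]
ft_force: [0.2, -0.5, -1.0]
grip_width: 9.7
time_s: 10.83
ee_pos: [450.6, -100.0, 40.3]
orientation: [0.774, 0.634, 0.0, 0.0]
ft_force: [-0.6, 0.7, -2.7]
grip_width: 9.9
time_s: 11.08
ee_pos: [450.5, -100.0, 39.8]
orientation: [0.774, 0.634, 0.0, 0.0]
ft_force: [-0.6, 0.6, -2.1]
grip_width: 9.9
shift(mm) [-0.1 -1.4  0.3] spin 0.006
[0.07178683 0.05781023 0.03785208]
```

```bash
for i in 1 2 3; do :; done
python3 -m handwheel '[[[0,0,0.0007],0.004],[[0,0,0],0],[[0,0,0],0]]'
python3 -m handwheel '[[[0,0,0.0007],0],[[0,0,0],0],[[0,0,0],0]]'
python3 -c "
from geo import *
print(tgt([449.1,-99.9,39.5],-.2037)); s=state(); print(s['moment'])"
```

```text
time_s: 11.33
ee_pos: [450.6, -100.0, 39.5]
orientation: [0.775, 0.632, 0.0, 0.0]
ft_force: [-1.9, 1.2, 7.8]
grip_width: 10.1
time_s: 11.58
ee_pos: [450.6, -100.1, 39.4]
orientation: [0.775, 0.632, 0.0, -0.0]
ft_force: [-6.5, 0.2, 21.5]
grip_width: 9.9
shift(mm) [-0.2 -1.5 -0.1] spin 0.002
[0.25600541 1.29334668 0.12364677]
```

```bash
python3 -m handwheel '[[[0,0,-0.001],0],[[0,0,0],0],[[0,0,0],0]]'
python3 -m handwheel '[[[0,0.004,0],0],[[0,0.004,0],0],[[0,0.004,0],0],[[0,0.004,0],0],[[0,0.003,0],0],[[0,0,0],0],[[0,0,0],0]]' - 12
python3 -c "
from geo import *
print(tgt([554.78,-122.18,39.5],-.2037)); s=state(); print(s['moment'])"
```

```text
time_s: 11.83
ee_pos: [450.7, -100.0, 39.5]
orientation: [0.775, 0.632, 0.0, 0.0]
ft_force: [-1.8, -0.2, 5.3]
grip_width: 9.8
time_s: 12.42
ee_pos: [469.3, -103.9, 39.1]
orientation: [0.775, 0.632, 0.0, 0.0]
ft_force: [0.2, 0.6, -1.4]
grip_width: 9.8
shift(mm) [-0.6 87.4 -0.4] spin 0.002
[-0.00435468  0.04044425 -0.04633068]
```

```bash
python3 -m handwheel '[[[0,0.005,0],0],[[0,0.005,0],0],[[0,0.005,0],0],[[0,0.005,0],0],[[0,0,0],0],[[0,0,0],0]]'
python3 -m handwheel '[[[0,0.005,0],0],[[0,0.005,0],0],[[0,0.005,0],0],[[0,0,0],0],[[0,0,0],0]]'
python3 -c "
from geo import *
print(tgt([554.78,-122.18,39.5],-.2037)); s=state(); print(s['moment'])
a=grab_frame('side')[160:270,250:390]
cv2.imwrite('pics/p8.png',cv2.resize(a,(700,550),interpolation=2)[:,:,::-1])"
```

```text
time_s: 12.92
ee_pos: [489.1, -108.0, 39.2]
orientation: [0.775, 0.632, 0.0, 0.0]
ft_force: [-1.2, -0.8, -2.0]
grip_width: 9.5
time_s: 13.33
ee_pos: [503.8, -110.9, 39.3]
orientation: [0.775, 0.632, 0.0, 0.0]
ft_force: [-0.1, 0.8, -1.1]
grip_width: 9.8
shift(mm) [-0.7 52.2 -0.2] spin 0.002
[ 0.06033442  0.07731236 -0.01587946]
```

View pics/p8.png

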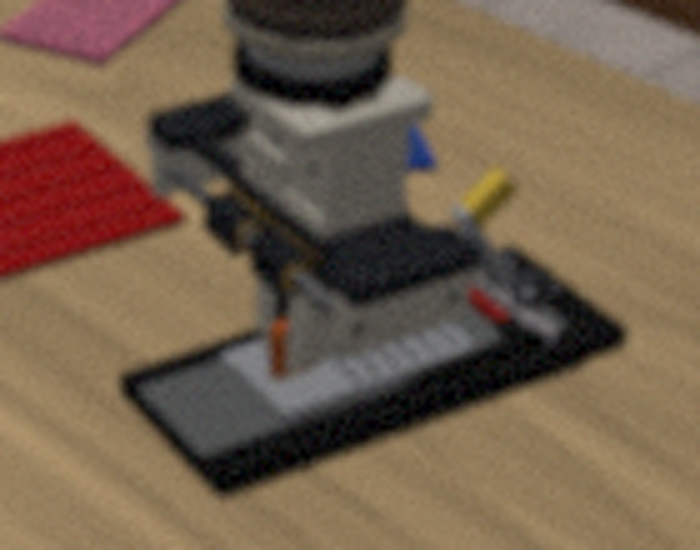

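The insert is flat in the channel, with its leading edge near crop (470,330), short of the red stop at (490,305). From here I'll use a soft grip, so that it slips well below ramming force.

```bash
python3 -m handwheel '[[[0,0.004,0],0],[[0,0.004,0],0],[[0,0.003,0],0],[[0,0.002,0],0],[[0,0,0],0],[[0,0,0],0]]' - 6
python3 -m handwheel '[[[0,0.0007,0],0],[[0,0.0007,0],0],[[0,0.0006,0],0],[[0,0,0],0],[[0,0,0],0]]'
python3 -m handwheel '[[[0,0.0005,0],0],[[0,0.0005,0],0],[[0,0.0005,0],0],[[0,0,0],0],[[0,0,0],0]]'
python3 -c "
from geo import *
print(tgt([554.78,-122.18,39.5],-.2037)); s=state(); print(s['moment'])"
```

```text
time_s: 13.88
ee_pos: [516.2, -113.5, 39.3]
orientation: [0.775, 0.632, -0.0, -0.0]
ft_force: [0.4, 0.2, -1.5]
grip_width: 10.0
time_s: 14.3
ee_pos: [518.1, -113.8, 39.3]
orientation: [0.775, 0.632, 0.0, -0.0]
ft_force: [-1.0, 0.6, -2.4]
grip_width: 10.2
time_s: 14.72
ee_pos: [519.6, -114.1, 39.3]
orientation: [0.775, 0.632, 0.0, -0.0]
ft_force: [-0.1, -0.4, -2.1]
grip_width: 10.3
shift(mm) [-0.8 36.1 -0.2] spin 0.002
[0.00892315 0.04558921 0.00163621]
```

```bash
cat > ok.py <<'E'
from geo import *
f=state()['ft_force']; fx=f[0]*np.cos(.2037)-f[1]*np.sin(.2037); print('fx %.1f fz %.1f'%(fx,f[2]), tgt([554.78,-122.18,39.5],-.2037)); raise SystemExit(int(fx<-2.8))
E
H="python3 -m handwheel"
q(){ grep -E 'NONE'; }
$H '[[[0,0.0005,0],0],[[0,0,0],0]]' - 5|q; python3 ok.py && { $H '[[[0,0.0005,0],0],[[0,0,0],0]]'|q; python3 ok.py; } && { $H '[[[0,0.0005,0],0],[[0,0,0],0]]'|q; python3 ok.py; } && { $H '[[[0,0.0005,0],0],[[0,0,0],0]]'|q; python3 ok.py; } && { $H '[[[0,0.0005,0],0],[[0,0,0],0]]'|q; python3 ok.py; } && { $H '[[[0,0.0005,0],0],[[0,0,0],0]]'|q; python3 ok.py; } && { $H '[[[0,0.0005,0],0],[[0,0,0],0]]'|q; python3 ok.py; } && { $H '[[[0,0.0005,0],0],[[0,0,0],0]]'|q; python3 ok.py; }
```

```text
fx 0.6 fz -1.8 shift(mm) [-0.8 35.5 -0.2] spin 0.002
fx -0.0 fz -2.4 shift(mm) [-0.8 35.  -0.2] spin 0.002
fx 1.1 fz -0.3 shift(mm) [-0.7 34.5 -0.1] spin 0.002
fx -0.8 fz -1.1 shift(mm) [-0.7 34.  -0.2] spin 0.002
fx -0.1 fz -2.2 shift(mm) [-0.8 33.5 -0.2] spin 0.002
fx 0.3 fz -2.6 shift(mm) [-0.7 33.  -0.2] spin 0.002
fx -0.1 fz -2.9 shift(mm) [-0.7 32.5 -0.2] spin 0.002
fx 0.1 fz -1.3 shift(mm) [-0.8 32.  -0.2] spin 0.002
```

```bash
H="python3 -m handwheel"
q(){ grep -E 'NONE'; }
$H '[[[0,0.0005,0],0],[[0,0,0],0]]' |q; python3 ok.py && { $H '[[[0,0.0005,0],0],[[0,0,0],0]]'|q; python3 ok.py; } && { $H '[[[0,0.0005,0],0],[[0,0,0],0]]'|q; python3 ok.py; } && { $H '[[[0,0.0005,0],0],[[0,0,0],0]]'|q; python3 ok.py; } && { $H '[[[0,0.0005,0],0],[[0,0,0],0]]'|q; python3 ok.py; } && { $H '[[[0,0.0005,0],0],[[0,0,0],0]]'|q; python3 ok.py; } && { $H '[[[0,0.0005,0],0],[[0,0,0],0]]'|q; python3 ok.py; } && { $H '[[[0,0.0005,0],0],[[0,0,0],0]]'|q; python3 ok.py; } && { $H '[[[0,0.0005,0],0],[[0,0,0],0]]'|q; python3 ok.py; } && { $H '[[[0,0.0005,0],0],[[0,0,0],0]]'|q; python3 ok.py; } && { $H '[[[0,0.0005,0],0],[[0,0,0],0]]'|q; python3 ok.py; } && { $H '[[[0,0.0005,0],0],[[0,0,0],0]]'|q; python3 ok.py; }
```

```text
fx 1.2 fz -1.9 shift(mm) [-0.8 31.5 -0.2] spin 0.002
fx -0.1 fz -2.1 shift(mm) [-0.8 31.  -0.2] spin 0.002
fx 0.0 fz -2.0 shift(mm) [-0.8 30.5 -0.1] spin 0.002
fx 0.9 fz -2.0 shift(mm) [-0.8 30.  -0.2] spin 0.002
fx 0.4 fz -1.7 shift(mm) [-0.8 29.5 -0.2] spin 0.002
fx 1.0 fz -0.9 shift(mm) [-0.8 29.  -0.2] spin 0.002
fx 0.0 fz -2.5 shift(mm) [-0.8 28.5 -0.2] spin 0.002
fx -0.2 fz -1.2 shift(mm) [-0.8 28.  -0.2] spin 0.002
fx 0.1 fz -1.5 shift(mm) [-0.8 27.5 -0.2] spin 0.002
fx 0.3 fz -1.5 shift(mm) [-0.8 27.  -0.2] spin 0.002
fx -0.7 fz -2.1 shift(mm) [-0.8 26.5 -0.2] spin 0.002
fx -1.9 fz -0.3 shift(mm) [-0.8 26.4 -0.3] spin 0.002
```

```bash
H="python3 -m handwheel"
q(){ grep -E 'NONE'; }
$H '[[[0,0,0],0],[[0,0,0],0]]' |q; python3 ok.py && { $H '[[[0,0.0002,0],0],[[0,0,0],0]]'|q; python3 ok.py; } && { $H '[[[0,0.0002,0],0],[[0,0,0],0]]'|q; python3 ok.py; } && { $H '[[[0,0.0002,0],0],[[0,0,0],0]]'|q; python3 ok.py; }
```

```text
fx -2.2 fz -1.2 shift(mm) [-0.8 26.4 -0.3] spin 0.002
fx -3.1 fz -1.4 shift(mm) [-0.8 26.4 -0.3] spin 0.002
```

```bash
H="python3 -m handwheel"
q(){ grep -E 'NONE'; }
$H '[[[0,0,0],0],[[0,0,0],0]]' - 10|q; python3 ok.py;  $H '[[[0,0.0003,0],0],[[0,0,0],0]]'|q; python3 ok.py;  $H '[[[0,0,0],0],[[0,0,0],0],[[0,0,0],0]]'|q; python3 ok.py
```

```text
fx -3.4 fz 0.2 shift(mm) [-0.8 26.4 -0.3] spin 0.002
fx -6.3 fz 0.7 shift(mm) [-0.8 26.4 -0.4] spin 0.002
fx -5.3 fz 1.1 shift(mm) [-0.8 26.4 -0.3] spin 0.002
```

It bears on the stop at a steady 5 to 6 N with grater x about -26.4. I'll release it, rise and check the fit.

```bash
python3 -m handwheel '[[[0,0,0],0],[[0,0,0],0],[[0,0,0],0],[[0,0,0],0],[[0,0,-0.01],0],[[0,0,-0.03],0],[[0,0,-0.04],0],[[0,0,-0.04],0],[[0,0,-0.03],0],[[0.04,0,0],0],[[0.04,0,0],0],[[0.04,0,0],0]]' 0.04
python3 -m handwheel '[[[0.04,0,0],0],[[0.04,0,0],0],[[0,0,0],0],[[0,0,0],0]]'
python3 -c "
from geo import *
print(tgt([628.2,-136.8,130],-.2037))
a=grab_frame('side')[170:260,270:390];b=grab_frame('top')[150:240,270:390]
cv2.imwrite('pics/p9.png',np.hstack([cv2.resize(x,(400,300),interpolation=2) for x in(a,b)])[:,:,::-1])"
```

```text
time_s: 19.97
ee_pos: [554.7, 2.1, 191.4]
orientation: [0.776, 0.631, 0.001, 0.001]
ft_force: [1.3, 0.0, -0.3]
grip_width: 39.8
time_s: 20.3
ee_pos: [570.2, 82.9, 189.8]
orientation: [0.773, 0.634, 0.0, -0.0]
ft_force: [-0.1, -1.3, -0.1]
grip_width: 39.8
shift(mm) [-203.5  101.3   59.8] spin 0.007
```

View pics/p9.png

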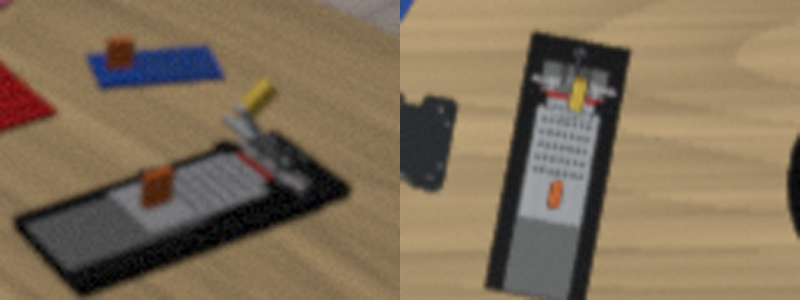

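The insert is straight in the channel against the red stop, with its fin at crop (555,193) and the clip still open. Now the clip.

```bash
python3 -m handwheel '[[[-0.0339,0.0169,0],0.005],[[-0.0339,0.0169,0],0],[[-0.0339,0.0169,0],0],[[-0.0339,0.0169,0],0],[[-0.0339,0.0169,0],0],[[-0.0339,0.0169,0],0],[[0,0,0.025],0],[[0,0,0.025],0],[[0,0,0.01],0],[[0,0,0],0],[[0,0,0],0],[[0,0,0],0]]'
python3 -c "
from geo import *
print(tgt([628.2,-136.8,89.2],-.2037))"
```

```text
time_s: 21.4
ee_pos: [628.3, -140.4, 130.9]
orientation: [0.776, 0.63, 0.001, 0.001]
ft_force: [1.1, -0.4, 1.2]
grip_width: 40.0
shift(mm) [ 3.5 -0.8 41.7] spin -0.003
```

```bash
python3 -m handwheel '[[[0.0015,0,0.012],0],[[0,0,0.012],0],[[0,0,0.01],0],[[0,0,0.0077],0],[[0,0,0],0],[[0,0,0],0],[[0,0,0],0]]'
python3 -c "
from geo import *
print(tgt([628.2,-136.8,89.2],-.2037))"
```

```text
time_s: 21.98
ee_pos: [628.1, -138.9, 87.7]
orientation: [0.776, 0.63, 0.0, 0.0]
ft_force: [0.3, -0.1, 0.3]
grip_width: 39.8
shift(mm) [ 2.1 -0.3 -1.5] spin -0.003
```

```bash
python3 -m handwheel '[[[0.002,0,-0.001],0],[[0,0,0],0],[[0,0,0],0],[[0,0,0],0],[[0,0,0],0],[[0,0,0],0],[[0,0,0],0],[[0,0,0],0]]' 0.006 15
python3 -c "
from geo import *
print(tgt([579.3,-127.2,50],-.2037),state()['moment'])"
```

```text
time_s: 22.65
ee_pos: [628.4, -136.8, 88.8]
orientation: [0.776, 0.63, 0.0, 0.0]
ft_force: [-1.0, -0.9, 1.9]
grip_width: 11.5
shift(mm) [ -0.5 -50.1  38.8] spin -0.003 [ 1.96256473e-02  1.33591498e-01 -7.32839146e-05]
```

```bash
python3 -m handwheel '[[[0,-0.0032,0.0006],0],[[0,-0.0031,0.0007],0],[[0,-0.0031,0.0009],0],[[0,-0.0031,0.001],0],[[0,-0.003,0.0012],0],[[0,-0.0029,0.0014],0],[[0,-0.0029,0.0015],0],[[0,-0.0028,0.0016],0],[[0,0,0],0]]' - 25
python3 -c "
from geo import *
print(tgt([579.3,-127.2,50],-.2037),state()['moment'])"
```

```text
time_s: 23.4
ee_pos: [606.7, -132.2, 80.3]
orientation: [0.776, 0.63, 0.001, 0.002]
ft_force: [5.7, -0.9, -1.0]
grip_width: 11.5
shift(mm) [ -0.6 -27.9  30.3] spin -0.003 [-0.43388662 -1.6012343   0.03605056]
```

```bash
python3 -m handwheel '[[[0,-0.0027,0.0018],0],[[0,-0.0026,0.0019],0],[[0,-0.0025,0.002],0],[[0,-0.0024,0.0022],0],[[0,0,0],0]]'
python3 -m handwheel '[[[0,-0.0023,0.0023],0],[[0,-0.0022,0.0024],0],[[0,-0.0014,0.0017],0],[[0,-0.0014,0.0018],0],[[0,0,0],0],[[0,0,0],0]]'
python3 -c "
from geo import *
print(tgt([579.3,-127.2,50],-.2037),state()['moment'])"
```

```text
time_s: 23.82
ee_pos: [596.5, -130.1, 72.2]
orientation: [0.776, 0.63, 0.001, 0.002]
ft_force: [5.8, -2.1, -1.8]
grip_width: 11.9
time_s: 24.32
ee_pos: [589.3, -128.6, 63.9]
orientation: [0.776, 0.63, 0.001, 0.002]
ft_force: [5.8, -1.2, -3.1]
grip_width: 12.3
shift(mm) [ -0.6 -10.1  13.9] spin -0.003 [-0.31848804 -1.41321253  0.04540691]
```

```bash
python3 -m handwheel '[[[0,-0.0009,0.0015],0],[[0,-0.0008,0.0015],0],[[0,0,0],0],[[0,0,0],0]]'
python3 -m handwheel '[[[0,-0.0002,0.0006],0],[[0,0,0],0]]'
python3 -m handwheel '[[[0,-0.0002,0.0005],0],[[0,0,0],0]]'
python3 -c "
from geo import *
print(tgt([579.3,-127.2,50],-.2037),state()['moment'])"
```

```text
time_s: 24.65
ee_pos: [587.1, -128.2, 60.7]
orientation: [0.776, 0.63, 0.001, 0.001]
ft_force: [6.0, -1.2, -3.9]
grip_width: 11.7
time_s: 24.82
ee_pos: [586.8, -128.1, 60.1]
orientation: [0.776, 0.63, 0.001, 0.001]
ft_force: [5.3, -1.0, -2.0]
grip_width: 11.8
time_s: 24.98
ee_pos: [586.5, -128.0, 59.6]
orientation: [0.776, 0.63, 0.001, 0.001]
ft_force: [4.9, -1.5, -1.5]
grip_width: 12.1
shift(mm) [-0.7 -7.2  9.6] spin -0.003 [-0.41136272 -1.45646591  0.02292175]
```

```bash
cat > ok2.py <<'E'
from geo import *
s=state(); f=s['ft_force']; d=s['ee_pos']-[554.78,-122.18,0]; u=np.array([np.cos(.2037),-np.sin(.2037)])
x=d[:2]@u-85; z=s['ee_pos'][2]+11-36; print('f',f.round(1),'theta %.3f'%(np.arctan2(z,-x)-.4666),s['ee_pos'].round(1)); raise SystemExit(int(f[2]>1.5))
E
H="python3 -m handwheel"; q(){ grep NONE; }
python3 ok2.py && { $H '[[[0,-0.0002,0.0004],0],[[0,0,0],0]]'|q; python3 ok2.py; } && { $H '[[[0,-0.0002,0.0004],0],[[0,0,0],0]]'|q; python3 ok2.py; } && { $H '[[[0,-0.0002,0.0004],0],[[0,0,0],0]]'|q; python3 ok2.py; } && { $H '[[[0,-0.0002,0.0004],0],[[0,0,0],0]]'|q; python3 ok2.py; }
```

```text
f [ 4.9 -1.5 -1.5] theta 0.114 [ 586.5 -128.    59.6]
f [ 4.8 -0.9 -1. ] theta 0.106 [ 586.2 -128.    59.2]
f [ 4.3 -1.5 -1.7] theta 0.099 [ 585.9 -127.9   58.8]
f [ 4.6 -1.  -1. ] theta 0.091 [ 585.7 -127.9   58.4]
f [ 5.2 -2.3 -2.1] theta 0.083 [ 585.5 -127.8   58. ]
```

```bash
H="python3 -m handwheel"; q(){ grep NONE; }
python3 ok2.py && { $H '[[[0,-0.0002,0.0003],0],[[0,0,0],0]]'|q; python3 ok2.py; } && { $H '[[[0,-0.0002,0.0003],0],[[0,0,0],0]]'|q; python3 ok2.py; } && { $H '[[[0,-0.0002,0.0003],0],[[0,0,0],0]]'|q; python3 ok2.py; } && { $H '[[[0,-0.0002,0.0003],0],[[0,0,0],0]]'|q; python3 ok2.py; }
```

```text
f [ 5.2 -2.3 -2.1] theta 0.083 [ 585.5 -127.8   58. ]
f [ 5.3 -0.5 -2.5] theta 0.078 [ 585.3 -127.8   57.7]
f [ 5.  -1.2 -2.5] theta 0.073 [ 585.2 -127.8   57.4]
f [ 5.3 -1.7 -1.7] theta 0.068 [ 585.  -127.7   57.1]
f [ 5.1 -2.6 -2.6] theta 0.062 [ 584.8 -127.7   56.8]
```

```bash
H="python3 -m handwheel"; q(){ grep NONE; }
python3 ok2.py && { $H '[[[0,-0.0001,0.0004],0],[[0,0,0],0]]'|q; python3 ok2.py; } && { $H '[[[0,-0.0001,0.0004],0],[[0,0,0],0]]'|q; python3 ok2.py; } && { $H '[[[0,-0.0001,0.0003],0],[[0,0,0],0]]'|q; python3 ok2.py; } && { $H '[[[0,-0.0001,0.0003],0],[[0,0,0],0]]'|q; python3 ok2.py; }  && { $H '[[[0,-0.0001,0.0003],0],[[0,0,0],0]]'|q; python3 ok2.py; }
```

```text
f [ 5.1 -2.6 -2.6] theta 0.062 [ 584.8 -127.7   56.8]
f [ 4.5 -0.7 -1.4] theta 0.054 [ 584.6 -127.7   56.4]
f [ 5.4 -1.3 -2. ] theta 0.047 [ 584.4 -127.6   56. ]
f [ 5.9 -0.8 -1.7] theta 0.041 [ 584.2 -127.6   55.7]
f [ 5.4 -1.5 -1.6] theta 0.035 [ 584.1 -127.5   55.3]
f [ 5.5 -1.2 -1.1] theta 0.032 [ 583.9 -127.5   55.1]
```

```bash
H="python3 -m handwheel"; q(){ grep NONE; }
python3 ok2.py && { $H '[[[0,0,0.0003],0],[[0,0,0],0]]'|q; python3 ok2.py; } && { $H '[[[0,0,0.0003],0],[[0,0,0],0]]'|q; python3 ok2.py; } && { $H '[[[0,0,0.0003],0],[[0,0,0],0]]'|q; python3 ok2.py; } && { $H '[[[0,0,0.0003],0],[[0,0,0],0]]'|q; python3 ok2.py; }
python3 -c "
from geo import *
a=grab_frame('side')[180:250,290:390]
cv2.imwrite('pics/p10.png',cv2.resize(a,(800,560),interpolation=2)[:,:,::-1])"
```

```text
f [ 5.5 -1.2 -1.1] theta 0.032 [ 583.9 -127.5   55.1]
f [ 4.9 -1.5  3. ] theta 0.031 [ 583.9 -127.5   55.1]
```

View pics/p10.png

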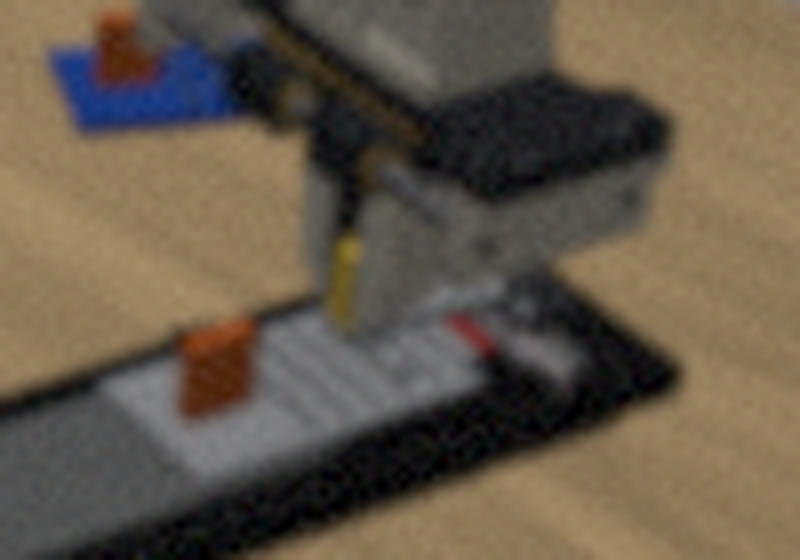

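Contact: fz jumped from -1 to +3 N with no further travel, and the clip is down on the insert. Now I'll let go and rise clear.

```bash
python3 -m handwheel '[[[0,0,0],0],[[0,0,0],0],[[0,0,0],0],[[0,0,0],0],[[0,0,-0.01],0],[[0,0,-0.02],0],[[0,0,-0.04],0],[[0,0,-0.04],0],[[0,0,-0.02],0],[[0.04,0,0],0],[[0.04,0,0],0],[[0.04,0,0],0]]' 0.04
python3 -m handwheel '[[[0.04,0,0],0],[[0.04,0,0],0],[[0,0,0],0],[[0,0,0],0],[[0,0,0],0],[[0,0,0],0]]'
python3 -c "
from geo import *
a=grab_frame('side')[170:260,270:390];b=grab_frame('top')[150:240,270:390]
cv2.imwrite('pics/p11.png',np.hstack([cv2.resize(x,(400,300),interpolation=2) for x in(a,b)])[:,:,::-1])
T,S=grab_frame('top'),grab_frame('side'); np.save('T2.npy',T); np.save('S2.npy',S)
C=np.array([554.78,-122.18]);u=np.array([np.cos(.2037),-np.sin(.2037)])
def cen(im,lo,hi,roi):
    x0,y0,x1,y1=roi; h=cv2.cvtColor(im,cv2.COLOR_RGB2HSV)[y0:y1,x0:x1].astype(int); m=(h[...,0]>=lo)&(h[...,0]<=hi)&(h[...,1]>130)&(h[...,2]>90)
    y,x=np.nonzero(m); return (x.mean()+x0,y.mean()+y0),m.sum()
for nm,lo,hi,rs,rt in(('yel',20,32,(300,195,380,240),(300,165,345,210)),('org',3,16,(290,205,335,240),(295,200,330,230))):
    s,t=cen(S,lo,hi,rs),cen(T,lo,hi,rt); p,e=tri(s[0],t[0]); d=p[:2]-C; print(nm,s,t,p,e,'grater',d@u,d@[-u[1],u[0]])
T0=np.load('T.npy').astype(int);df=np.abs(T.astype(int)-T0).max(2); print('diff jars',(df[190:250,95:175]>60).sum(),'budare',(df[135:250,380:470]>60).sum())"
```

```text
time_s: 28.37
ee_pos: [608.3, -9.2, 186.3]
orientation: [0.777, 0.629, 0.001, 0.0]
ft_force: [0.1, -0.3, 0.0]
grip_width: 40.2
time_s: 28.87
ee_pos: [624.4, 66.4, 185.1]
orientation: [0.777, 0.629, -0.0, 0.0]
ft_force: [-0.1, -0.5, 0.1]
grip_width: 39.7
yel ((np.float64(333.8510638297872), np.float64(213.70212765957447)), np.int64(47)) ((np.float64(319.6666666666667), np.float64(190.8)), np.int64(15)) [ 580.42345725 -127.02980402   62.03845681] 2.1996000685505535 grater 26.094360763084453 0.43798957586620524
org ((np.float64(316.6060606060606), np.float64(221.9090909090909)), np.int64(33)) ((np.float64(316.1), np.float64(207.85)), np.int64(20)) [ 527.27295943 -115.66809089   54.00794468] 0.9964329754468789 grater -28.255648353785986 0.8127590391123674
diff jars 0 budare 0
```

View pics/p11.png

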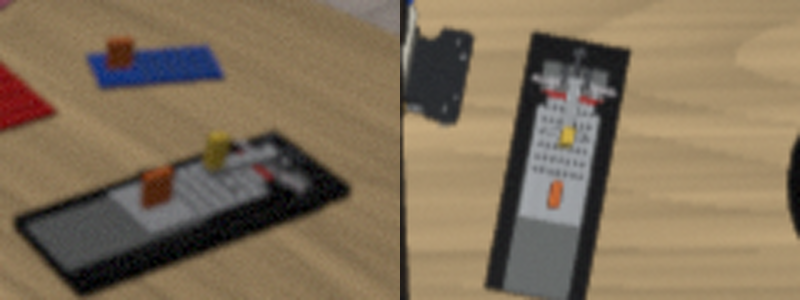

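The clip is down on the insert, with its yellow tip at crop (568,135). The insert lies against the red stop, and the arm is clear.

```bash
python3 -c "
from station import hand_in
print(hand_in())"
```

```text
the job is handed in; nothing more can be done
None
```

I fitted the insert and closed the clip on it, then handed the job in at about 29 s of the allowed 72 s. The hand-in gives no verdict, so what follows is from my own checks.

**What I did**
- **Clip:** I lifted it past centre, and the picture showed it staying open.
- **Insert:** I took the smaller grey one from the trivet, slid it flat under the lips and found the stop by feel. The wrist read a steady 5–6 N at grater x ≈ -26.4 mm.
- **Closing:** I guided the clip down held between the fingers until the vertical wrist force jumped by about 4 N. Then I let go and withdrew the arm.

**Last checks**
- **Insert position:** the arm reading put the grip point at x ≈ -26.4 mm. The final pictures gave the fin at -28.3 mm with a sideways offset of 0.8 mm. These are 2 mm apart, but both are within limits.
- **Clip:** it is visibly down on the insert, but I could not measure its final angle or clamping force. My angle worked out from the arm pose read 0.03 rad at contact, below the expected 0.08. I put that down to the fin having shifted in the grip and relied on the force jump instead.
- **Seating force:** setting the insert on the bed briefly reached about 21 N, below the 45 N limit.
- **Surroundings:** the top view of the jars and turntable and of the budare showed no change.

I viewed 11 pictures, one over the budget.

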